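# Unlock the hasp of the steel case

### The job

Unlock the hasp of the steel case: turn its dial, feeling the clicks, until the pointer stands at the raised index bar, then pull the shackle out of the case. Finish while still holding the shackle in the gripper, at rest, upright (legs down), with its bar about 30 cm above the bench, the dial left on the index; do not push the ball stand, the plaster mould half or the pliers about.

Things in the scene. Friction and masses are not known exactly. Their poses are not given: they have to be found in the camera images.
- lock_case: Low grey sheet-steel case, 190 (x) x 254 (y) mm, lid top 58 mm above the bench, fixed to the bench. Origin: centre of its underside; x points to the hinge side (away from the robot at yaw 0), y along its length, z up. On the lid: a dial (vertical axis at x 0, y -35 mm) and a hasp plate, top 61 mm above the bench, with two 20 mm holes (x 0, y +39 and +91 mm) that hold the shackle.
- dial_grip (a point): Middle of the dial's upright grip bar, on the dial's axis, 83 mm above the bench. The bar is 46 mm long, 14 mm thick, 65.5 to 93.5 mm above the bench, on a knurled disc of 29 mm radius. This frame's x axis lies along the bar; the -x end carries the pointer (nose on the disc, dark line on the bar's top). Pinch the bar across its thickness from above and turn it about the vertical.
- dial (a joint): Dial angle in rad: 0 with the pointer at the index bar, growing counterclockwise seen from above; range -0.35 to 2.25, starts between 0.9 and 2.1, so turn it clockwise. It clicks weakly (under 0.1 N m) into rest positions every 20 degrees (0.349 rad), one of them at 0, and stays there when let go. The shackle is free only within about 0.07 rad of 0; past 0 it locks again.
- dial_index (a point): The raised dark index bar on the lid beside the dial, 24 x 5 x 4 mm; point at its middle, 49 mm from the dial's axis towards the case's -x side.
- shackle_bar (a point): Middle of the level bar of the loose steel shackle: an upside-down U of 12 mm round bar, 0.18 kg, bar at the start 117 mm above the bench, 50 mm clear above the hasp plate. Frame: y along the bar (legs 52 mm apart), z up when the legs point down. Pinch the bar across its thickness from above and pull straight up: the long leg is out after 40 mm. Locked, it rises only some 3 mm.
- shackle_foot (a point): Lower end of the shackle's long, notched leg, 96 mm below the bar's middle and 26 mm to the bar's -y side.
- shackle: The same shackle; its origin is the same point as shackle_bar.
- ball_stand_mid (a point): Bystander: stand of a black ball on a short rod on a dark block, 49 x 54 mm, 110 mm high; point half-way up.
- plaster_half_mid (a point): Bystander: white plaster mould half, a slab 79 x 90 x 22 mm; point at its centre.
- pliers_mid (a point): Bystander: black-handled pliers lying flat, 108 x 144 x 14 mm; point at its centre.
There are look-alikes about, which are no part of the job. Leave any green look-alike of the shackle alone.

How it is judged:
By the outcome, as a careful person would: the job done as asked, in the order asked, and still so for the second after the job is handed in, while the arm keeps its last pose, push and grip.
It also fails if it takes over 58 s, if anything falls off the work surface, if the arm or the gripper's body presses on something with over 40 N, if the wrist force passes 120 N, or if a joint passes its speed limit or range.

### The arm

A 6-joint arm with a two-finger parallel gripper is mounted at the origin on a cart in front of the work surface, level with it; the furniture and walls round the work are solid. World frame = base frame: x ahead of the robot, y to its left, z up, the work surface at z = 0. Lengths are in m, angles in rad, forces in N, time in s.
With the tool pointing down it reaches from about 0.25 to 0.775 m from the base axis. Payload 4 kg.
Tool frame: the origin (TCP) lies on the centre line of the jaws, within the pads' length; the fingertips stand 17 mm ahead of it and the grasp point (between the pads) lies 2 mm behind it; z points along the fingers, y is the line along which they close (so a half turn about z gives the same grasp; the last joint's range is limited). The gripper opens to 94 mm and grips with 3 to 60 N. Pads are 16 mm wide; open, the fingers measure 119 mm over their backs; the gripper's body (75 mm by 177 mm) begins 78 mm behind the grasp point.
Start: joints at [-1.347, 0.087, 1.371, -0, 1.684, -0.103], TCP at [0.177, -0.521, 0.223] pointing down, gripper open.
Joint ranges: [-3.1, 3.1], [-0.76, 2.03], [0.27, 2.55], [-1.08, 4.22], [0.17, 2.65], [-2.57, 2.57]. Speed limits (rad/s): [2.79, 2.79, 3.14, 3.14, 3.14, 3.14].

### API

Orientations are given as [roll, pitch, yaw] about the fixed x, y, z axes, in that order (R = Rz(yaw) Ry(pitch) Rx(roll)).
In Python, from bench import robot gives the robot as it stands.
- The arm moves only by the tool servo_tool, never from a script. Its argument "plan" is a list of rows, each a list of 7 numbers: the shift along the tool's x, y, z normalised to -1 to 1, where 1 is 0.1 m, then the turn, a rotation vector about the tool's x, y, z normalised to -1 to 1, where 1 is pi/2 rad, then the finger opening in mm, from 0 to 94. In form: [[x, y, z, ax, ay, az, gripper], ...]. A call has 1 to 12 rows; each row is the pose to reach, as a shift and turn from the pose commanded when the call began, along the tool's axes at that moment; what a row does not reach only later rows make up. A row lasts 1/12 s, in which the tool goes at most 41.7 mm and 7.16 degrees, less where a joint would pass 70% of its speed; a pose out of reach is approached as far as the arm can. A call with a number of a shift or a turn outside -1 to 1 is refused whole. A call with a gripper value outside its range is refused whole. The fingers move at their own pace and stop on an object; the grip force is fixed at half the most. Time passes only in rows, so rows that repeat a pose let the fingers close. It gives the time, the measured TCP pose, the force, the opening and the grip force at its end, in the units of the state.
- robot.get_obs(): the state, without advancing time (a new reading comes with each control period).
- robot.snapshot(name): name is "scene" or "top" or "wrist"; returns the picture (420x560x3 uint8, red, green, blue); there is no depth.
- robot.camera_params(name): a dict with "camera_matrix" (3x3 intrinsics, pixels), "rvec" (rotation vector, rad) and "tvec" (3), from world to camera coordinates, as OpenCV has them; the wrist camera has in their place "tool_from_camera" (4x4, takes a point from camera to tool coordinates, whose origin is the TCP and whose axes are the flange's). Camera axes: x right, y down, z forward; pixel columns grow to the right and rows downward; lengths in m; the calibration is good to about 2 mm. The wrist camera is an equidistant fisheye: a pixel r from the principal point sees the ray r / f radians off the axis. A picture is of the moment at which its call begins: read the wrist's pose just before it. camera_params takes no time and is no camera call.
- robot.close_job(): hands the job in; it is judged then, once.
Trained networks look in the newest picture that a camera, given by its name, has taken for a name from the list of things; names that differ only in an ending like _2 or _b are one class to them, and where a whole thing is asked for, a point or a joint stands for the part that bears it (a point fixed in the world has none). Each returns a list of dicts, best first, with "conf" (0 to 1); they miss things now and then, are a little off and sometimes report something else, mostly with a low value. They report only what shows in the picture. A call takes as long as a camera call. They do not tell look-alikes from the thing itself.
- robot.find_in(thing, camera): "extent" ([centre column, centre row, width, height] in pixels, round what is visible of it).
The state is a dict: "time": time; "joint_positions": joint angles; "qvel": joint speeds; "joint_torque": joint torques, N m; "tool_pos": TCP position; "ee_rot": TCP orientation; "wrist_force": force on the tool from outside, world axes, zero at the start; "wrist_torque": the same for the moment, N m; "width": finger opening in m; "finger_force": force on a finger pad.
Only numpy, scipy, OpenCV 4.12 (cv2) and the standard library are available. Lean on these libraries where they do the work, as an engineer would, in place of code of your own. Each camera call takes 0.05 s, during which the arm holds its last target. There are 200 camera calls.

## Working session

There is one attempt and no reset: what is moved stays moved. The work goes in short steps, Python scripts to look and compute and a tool call to move; the robot and the scene stay as the last step left them, time stands still between calls to the robot, and variables do not carry over. Pictures are saved under pics/ and viewed, at most 10 in all, crops included, and the job is handed in when it is done.

Besides the shell and the picture viewer there is one more tool, called after "Emit:" as name([rows], argument=value, ...), one row to a line, values as JSON. servo_tool: Moves the arm, as the interface text tells. Scaled input: -1 to 1 covers 0.1 m each way for a shift and pi/2 rad each way for a turn. Its arguments: {"type":"object","properties":{"plan":{"type":"array","items":{"type":"array","items":{"type":"number"}}}},"required":["plan"]}

```bash
mkdir -p pics; cat > h.py <<'E'
import numpy as np, cv2
from bench import robot
from scipy.spatial.transform import Rotation as R
def ray(cam,u,v,obs=None):
    p=robot.camera_params(cam); K=np.array(p["camera_matrix"],float)
    if cam!="wrist":
        Rm=cv2.Rodrigues(np.array(p["rvec"],float))[0]; t=np.array(p["tvec"],float).ravel()
        d=np.linalg.inv(K)@[u,v,1]; return -Rm.T@t, Rm.T@d
    x=(u-K[0,2])/K[0,0]; y=(v-K[1,2])/K[1,1]; r=np.hypot(x,y)
    d=np.array([np.sin(r)*x/max(r,1e-9),np.sin(r)*y/max(r,1e-9),np.cos(r)])
    o=obs or robot.get_obs(); T=np.array(p["tool_from_camera"])
    Rt=R.from_euler("xyz",o["ee_rot"]).as_matrix()
    return np.array(o["tool_pos"])+Rt@T[:3,3], Rt@T[:3,:3]@d
def at(cam,u,v,z,obs=None):
    c,d=ray(cam,u,v,obs); return c+d*(z-c[2])/d[2]
def proj(cam,P):
    p=robot.camera_params(cam)
    return cv2.projectPoints(np.array(P,float).reshape(-1,3),np.array(p["rvec"],float),np.array(p["tvec"],float),np.array(p["camera_matrix"],float),None)[0].reshape(-1,2)
def snap(cam,name): 
    im=robot.snapshot(cam); cv2.imwrite("pics/"+name,im[:,:,::-1]); return im
E
python3 - <<'E'
from h import *
a=snap("scene","s0.png"); b=snap("top","t0.png")
Z=dict(lock_case=.05,dial_grip=.09,dial_index=.062,shackle_bar=.117,shackle=.09,ball_stand_mid=.055,plaster_half_mid=.011,pliers_mid=.007)
for cam in("scene","top"):
  for t in Z:
    for r in robot.find_in(t,cam)[:3]:
      e=r["extent"]; print(cam,t,round(r["conf"],2),np.round(e),np.round(at(cam,e[0],e[1],Z[t]),3))
cv2.imwrite("pics/both.png",np.vstack([a,b])[:,:,::-1]) if 0 else None
o=robot.get_obs();print(o["time"],o["tool_pos"],o["ee_rot"],o["wrist_force"])
E
```

```text
scene lock_case 0.65 [256. 217.  89. 104.] [0.55  0.046 0.05 ]
scene dial_grip 0.58 [255. 214.  20.  28.] [0.538 0.028 0.09 ]
scene dial_index 0.85 [256. 219.  92.  95.] [0.543 0.031 0.062]
scene shackle_bar 0.64 [152. 189.  36.  29.] [0.361 0.229 0.117]
scene shackle_bar 0.45 [248. 184.  12.  32.] [0.566 0.101 0.117]
scene shackle 0.73 [151. 191.  32.  30.] [0.361 0.251 0.09 ]
scene shackle 0.56 [250. 186.  11.  28.] [0.58  0.114 0.09 ]
scene ball_stand_mid 0.63 [333. 192.  30.  34.] [ 0.769 -0.009  0.055]
scene plaster_half_mid 0.63 [350. 246.  40.  37.] [ 0.71  -0.15   0.011]
scene pliers_mid 0.8 [380. 284.  55.  39.] [ 0.696 -0.275  0.007]
scene pliers_mid 0.32 [257. 217.  91.  98.] [0.569 0.072 0.007]
top lock_case 0.56 [258. 227. 100.  92.] [0.55  0.073 0.05 ]
top dial_grip 0.68 [272. 230.  20.  19.] [0.538 0.032 0.09 ]
top dial_grip 0.47 [371. 182.  18.  49.] [ 0.684 -0.249  0.09 ]
top dial_index 0.63 [260. 226. 106.  93.] [0.552 0.067 0.062]
top shackle_bar 0.76 [168. 284.  38.  24.] [0.382 0.312 0.117]
top shackle_bar 0.43 [241. 218.  26.  18.] [0.567 0.119 0.117]
top shackle 0.93 [169. 287.  42.  29.] [0.375 0.314 0.09 ]
top shackle 0.67 [240. 218.  30.  16.] [0.572 0.123 0.09 ]
top ball_stand_mid 0.51 [284. 154.  16.  20.] [0.77  0.004 0.055]
top plaster_half_mid 0.88 [332. 177.  38.  37.] [ 0.714 -0.146  0.011]
top plaster_half_mid 0.45 [261. 226. 103.  98.] [0.558 0.069 0.011]
top plaster_half_mid 0.23 [285. 153.  16.  20.] [0.787 0.002 0.011]
top pliers_mid 0.6 [373. 183.  15.  52.] [ 0.698 -0.272  0.007]
0.9 [ 0.17655947 -0.52092079  0.22249371] [3.14150834e+00 2.02344614e-05 3.26799580e-01] [-0.01390807 -0.12110663 -0.04164117]
```

View pics/s0.png

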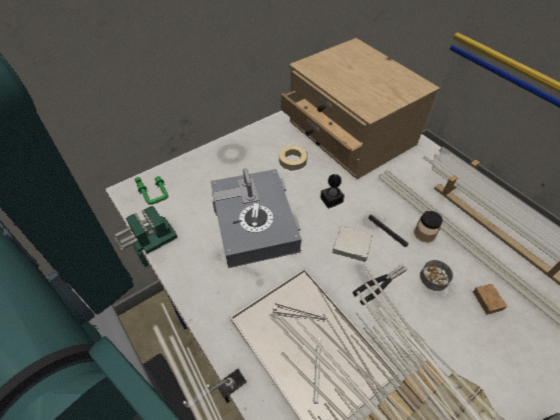

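View pics/t0.png

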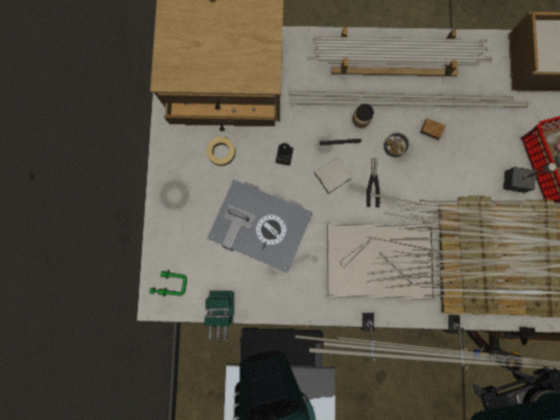

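Scene and top show the case at about scene (256,217) and top (260,226), with the dial at scene (256,215) and top (271,230).
Shackle candidates: the grey one standing in the case, scene (249,184) / top (240,217), and the green look-alike lying on the bench, scene (152,190) / top (170,284). By the description I choose the grey one. Other items at or near the dial and bystanders are the tape ring at top (221,151), the jar at top (363,115) and the pen at top (340,142), none of which is part of the job.

```bash
python3 - <<'E'
from h import *
a=cv2.imread("pics/s0.png")[160:270,205:305]; b=cv2.imread("pics/t0.png")[175:285,205:315]
f=lambda i,s:cv2.resize(i,None,fx=s,fy=s,interpolation=cv2.INTER_CUBIC)
cv2.imwrite("pics/crop.png",np.hstack([f(a,3.6),f(b,3.6)]))
# predicted model
d=np.array([.538,.03]);yaw=-.32
c,s=np.cos(yaw),np.sin(yaw);Rm=np.array([[c,-s],[s,c]])
cc=d-Rm@[0,-.035]; 
for n,p,z in[("idx",[-.049,-.035],.06),("h1",[0,.039],.061),("h2",[0,.091],.061),("bar",[0,.065],.117),("c1",[-.095,-.127],.058),("c2",[.095,-.127],.058),("c3",[.095,.127],.058),("c4",[-.095,.127],.058)]:
  P=np.r_[cc+Rm@p,z]; print(n,np.round(P,3),np.round(proj("scene",P)),np.round(proj("top",P)))
E
```

```text
idx [0.491 0.045 0.06 ] [[236. 225.]] [[267. 247.]]
h1 [0.561 0.1   0.061] [[248. 199.]] [[249. 223.]]
h2 [0.578 0.15  0.061] [[243. 186.]] [[232. 217.]]
bar [0.569 0.125 0.117] [[244. 178.]] [[239. 218.]]
c1 [ 0.419 -0.027  0.058] [[227. 260.]] [[292. 273.]]
c2 [ 0.599 -0.087  0.058] [[302. 240.]] [[314. 211.]]
c3 [0.679 0.154 0.058] [[272. 170.]] [[232. 183.]]
c4 [0.499 0.214 0.058] [[206. 185.]] [[209. 244.]]
```

View pics/crop.png

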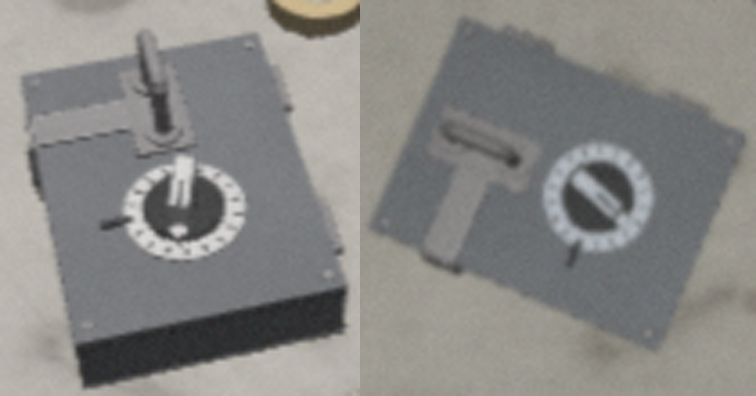

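The crop confirms the grey shackle standing in the hasp: bar at scene (246,172), top (239,217). The index bar is the dark tick at top (264,246), and the dial's pointer is at about 60–80° CCW from it. I'll move over the case for a near look.

Emit:
servo_tool([
  [1,-0.8,0,0,0,0,94],
  [1,-0.8,0,0,0,0,94],
  [1,-0.8,0,0,0,0,94],
  [1,-0.8,0,0,0,0,94],
])

```text
time: 1.23
tool_pos: [0.2484, -0.4085, 0.2231]
ee_rot: [-3.141, -0.003, 0.332]
wrist_force: [-0.1, 0.1, 0.7]
width: 0.0941
finger_force: 0.0
```

Emit:
servo_tool([
  [1,-0.8,0,0,0,0,94],
  [1,-0.8,0,0,0,0,94],
  [1,-0.8,0,0,0,0,94],
  [1,-0.8,0,0,0,0,94],
])

```text
time: 1.57
tool_pos: [0.3173, -0.3008, 0.2231]
ee_rot: [-3.141, -0.003, 0.334]
wrist_force: [-0.3, -0.5, -0.4]
width: 0.0939
finger_force: 0.0
```

Emit:
servo_tool([
  [1,-0.8,0,0,0,0,60],
  [1,-0.8,0,0,0,0,60],
  [1,-0.8,0,0,0,0,60],
  [1,-0.8,0,0,0,0,60],
])

```text
time: 1.9
tool_pos: [0.3862, -0.193, 0.2228]
ee_rot: [-3.14, -0.003, 0.335]
wrist_force: [-0.3, -1.1, -0.5]
width: 0.0706
finger_force: 0.0
```

Emit:
servo_tool([
  [1,-0.8,0,0,0,0,50],
  [1,-0.8,0,0,0,0,50],
  [1,-0.8,0,0,0,0,50],
  [1,-0.8,0,0,0,0,50],
  [1,-0.8,0,0,0,0,50],
])

```text
time: 2.32
tool_pos: [0.4534, -0.0889, 0.2223]
ee_rot: [3.141, 0.001, 0.331]
wrist_force: [-0.7, -0.4, -0.4]
width: 0.0499
finger_force: 0.0
```

```bash
python3 - <<'E'
from h import *
from scipy.optimize import least_squares
cs=np.array([[-.095,-.127],[.095,-.127],[.095,.127],[-.095,.127]])
S=np.array([[227,255],[300.8,240.5],[276.7,169.7],[211,181]]);T=np.array([[287,272],[312,212.5],[234,179],[208,238]])
def f(p):
  c,s=np.cos(p[2]),np.sin(p[2]); P=np.c_[cs@np.array([[c,s],[-s,c]])+p[:2],np.full(4,.058)]
  return np.r_[(proj("scene",P)-S).ravel(),(proj("top",P)-T).ravel()]
r=least_squares(f,[.55,.06,-.38]); print(r.x,np.round(r.fun,1))
c,s=np.cos(r.x[2]),np.sin(r.x[2]);print("dial",r.x[:2]+.035*np.array([s,-c]),"sh",r.x[:2]-.065*np.array([s,-c]))
o=robot.get_obs(); snap("wrist","w0.png"); print(o["tool_pos"],o["ee_rot"])
Z=dict(lock_case=.058,dial_grip=.09,dial_index=.062,shackle_bar=.117)
for t in Z:
  for r in robot.find_in(t,"wrist")[:3]:
    e=r["extent"]; print(t,round(r["conf"],2),np.round(e),np.round(at("wrist",e[0],e[1],Z[t],o),3))
E
```

```text
[ 0.55724462  0.06722745 -0.37951704] [-1.8  0.8  0.6 -0.7  0.1 -0.6 -0.4 -0.2  0.8  0.2  1.2 -0.7 -0.2 -0.5
 -0.7 -0.5]
dial [0.54427811 0.03471792] sh [0.5813253  0.12760229]
[ 0.45335615 -0.08891945  0.2222658 ] [3.14108055e+00 8.56283545e-04 3.30609231e-01]
lock_case 0.96 [180. 100. 270. 198.] [0.517 0.033 0.058]
dial_grip 0.82 [186.  73.  59.  58.] [0.543 0.026 0.09 ]
dial_index 0.88 [179.  99. 272. 197.] [0.517 0.033 0.062]
shackle_bar 0.85 [112.  24.  71.  47.] [0.569 0.103 0.117]
```

View pics/w0.png

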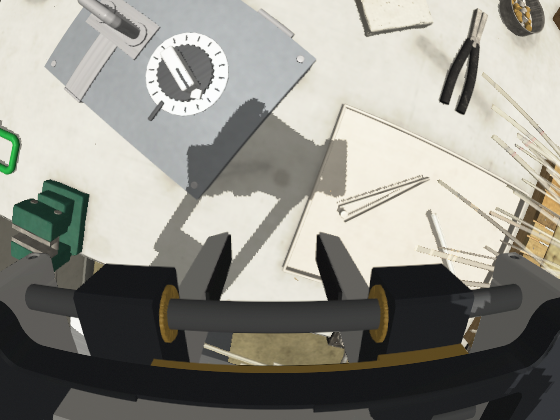

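The wrist view shows the dial disc at (187,75), pointer nose at (197,94), the bar's far end at about (168,52), the index bar at (156,111), and the shackle bar at top left.

```bash
python3 - <<'E'
from h import *
d=at("wrist",187,74.5,.061); i=at("wrist",156,111,.060); n=at("wrist",197,95,.066)
c1=at("wrist",302,60,.058)
a=lambda p:np.arctan2(*(p-d)[1::-1])
b0=at("wrist",172,51,.0935); b1=at("wrist",189,86,.0935)
print(d,i,n,a(i),a(n),(a(n)-a(i))%6.283,np.linalg.norm(i-d),b0,b1,"bardir",np.arctan2(*(b1-b0)[1::-1]), "mid",(b0+b1)/2,np.linalg.norm(b0-b1))
im=cv2.imread("pics/w0.png")[20:140,120:260]; cv2.imwrite("pics/w0c.png",cv2.resize(im,None,fx=5,fy=5,interpolation=cv2.INTER_CUBIC))
E
```

```text
[0.54332597 0.03066522 0.061     ] [0.49860633 0.05169523 0.06      ] [0.52575483 0.01245352 0.066     ] 2.7020159918406383 -2.3382952225619005 1.242688785597461 0.049427803356091496 [0.55871488 0.04227828 0.0935    ] [0.5310431  0.01532572 0.0935    ] bardir -2.369360354300785 mid [0.54487899 0.028802   0.0935    ] 0.03862858359494378
```

View pics/w0c.png

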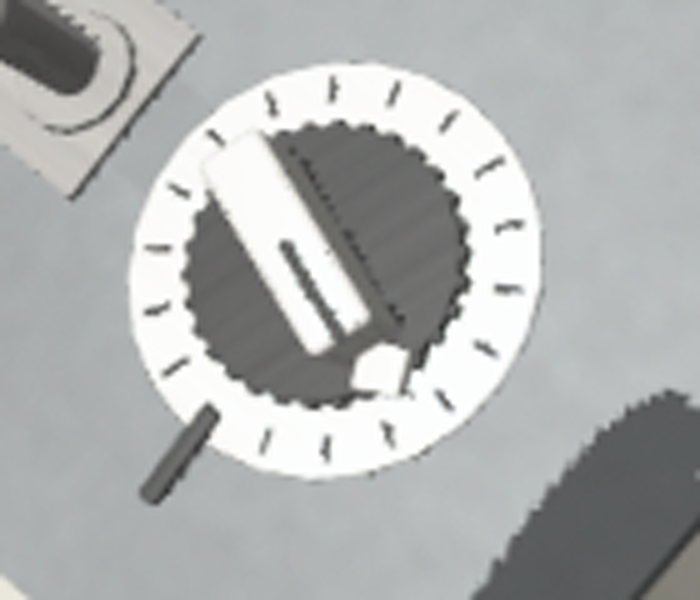

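Emit:
servo_tool([
  [0.6,-0.84,0.6,0,0,-0.28,50],
  [0.6,-0.84,0.6,0,0,-0.28,50],
  [0.6,-0.84,0.6,0,0,-0.28,50],
  [0.6,-0.84,0.6,0,0,-0.28,50],
  [0.6,-0.84,0.6,0,0,-0.28,50],
  [0.6,-0.84,0.6,0,0,-0.28,50],
  [0.6,-0.84,0.6,0,0,-0.28,50],
])

```text
time: 3.15
tool_pos: [0.4829, 0.0079, 0.1634]
ee_rot: [3.14, -0.001, 0.763]
wrist_force: [0.3, -0.8, -0.5]
width: 0.0497
finger_force: 0.0
```

```bash
python3 - <<'E'
from h import *
o=robot.get_obs(); im=snap("wrist","w1.png"); print(o["tool_pos"],o["ee_rot"],o["joint_positions"])
for t,z in dict(dial_grip=.085,shackle_bar=.117).items():
  for r in robot.find_in(t,"wrist")[:3]:
    e=r["extent"]; print(t,round(r["conf"],2),np.round(e),np.round(at("wrist",e[0],e[1],z,o),3))
E
```

```text
[0.48286017 0.00793077 0.16340497] [ 3.13988083e+00 -7.82949888e-04  7.62858896e-01] [-1.00689590e-01 -4.47524544e-02  1.62237842e+00 -5.17105159e-04
  1.56215673e+00  7.07252511e-01]
dial_grip 0.83 [300. 136.  73.  79.] [0.542 0.036 0.085]
shackle_bar 0.6 [250.  35.  60.  70.] [0.567 0.109 0.117]
shackle_bar 0.55 [24. 81. 49. 76.] [0.433 0.233 0.117]
```

View pics/w1.png

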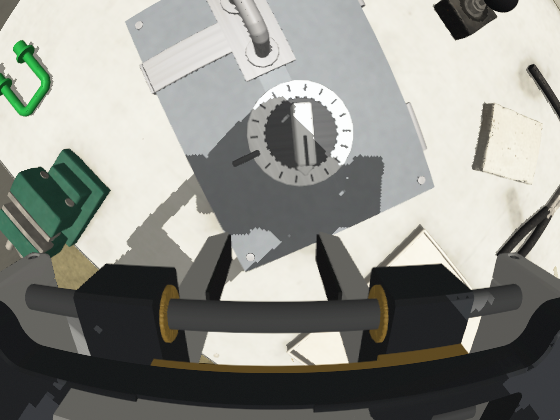

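The dial ring centre is at (300,132), with the bar nearly vertical in the image from (302,102) to (306,163). The index bar is at (246,158) and the shackle at (250,35).

```bash
python3 - <<'E'
from h import *
d=at("wrist",300,132,.061); i=at("wrist",246,158,.060)
b0=at("wrist",302,102,.0935); b1=at("wrist",306,163,.0935)
print(d,i,"idx",np.arctan2(*(i-d)[1::-1]),np.linalg.norm(i-d),"bar",b0,b1,np.arctan2(*(b0-b1)[1::-1]),(b0+b1)/2,np.linalg.norm(b0-b1))
g=cv2.imread("pics/w1.png")[95:170,270:340]
hsv=cv2.cvtColor(g,cv2.COLOR_BGR2GRAY)
for r in range(0,75,6): print(r+95,hsv[r,12:52:2])
o=robot.get_obs(); Rt=R.from_euler("xyz",o["ee_rot"]).as_matrix()
print(Rt.T@(np.r_[d[:2],.086]-o["tool_pos"]))
E
```

```text
[0.54534602 0.0373639  0.061     ] [0.49931381 0.05442395 0.06      ] idx 2.7866752026822734 0.04910203768579088 bar [0.56036458 0.05360703 0.0935    ] [0.53083455 0.02083745 0.0935    ] 0.8373509435722329 [0.54559957 0.03722224 0.0935    ] 0.04411199330061051
95 [254 254 254 254 254 254 254 254 254 254 254 254 251 254 254 254 254 254
 253 248]
101 [ 90  70  70  83 127 127 127 127 126 126 122 121 124 137 124 124 122 131
 108 223]
107 [ 63  63  62  62  85 113 155 254 254 254 254 254 254 254 248 118 120 122
 121 120]
113 [ 62  61  62  62  76  98 239 254 254 254 254 254 254 254 252 163 124 124
 123 123]
119 [ 76 126  88  61  62  98 133 166 254 254 254 254 254 254 253 217 125 125
 124 123]
125 [ 59  58  58  59  60  90 120 160 167 168 169 254 254 254 254 234 124 125
 124 123]
131 [ 61  61  61  60  60  78 105 149 167 167 169 170 168 168 254 248 119 124
 125 125]
137 [ 61  61  61  60  61  68  97 139 165 166 168  60  79 168 168 160 134 122
 122 122]
143 [ 62  62  62  62  62  61  93 125 161 166 167  81  58 161 167 165 144  61
 108 124]
149 [ 57  57  57  58  57  59  83 112 154 165 166 119  57 148 166 164 150  64
  61  61]
155 [ 59  58  58  58  59  58  72 101 145 165 166 141  58 118 166 164 154  84
  61  61]
161 [ 59  60  60  59  59  59  59  92 134 163 164 166  57  82 164 164 158 103
  59  60]
167 [163 161 160  70  60  99  77  83 153 158 156 160 161 160 160 134 150 163
 160 159]
[0.06517633 0.02202913 0.07750535]
```

Emit:
servo_tool([
  [0.3,0.1,0,0,0,-0.02,50],
  [0.64,0.23,0.2,0,0,-0.043,50],
  [0.64,0.23,0.4,0,0,-0.043,50],
  [0.64,0.23,0.4,0,0,-0.043,50],
  [0.64,0.23,0.4,0,0,-0.043,50],
])

```text
time: 3.72
tool_pos: [0.5436, 0.0367, 0.1213]
ee_rot: [-3.139, 0.003, 0.833]
wrist_force: [-1.0, 0.2, 0.6]
width: 0.0498
finger_force: 0.0
```

```bash
python3 - <<'E'
from h import *
o=robot.get_obs(); im=snap("wrist","w2.png"); print(o["tool_pos"],o["ee_rot"])
cv2.imwrite("pics/w2c.png",cv2.resize(im[120:300,160:400,::-1],None,fx=3.2,fy=3.2,interpolation=cv2.INTER_CUBIC))
E
```

```text
[0.54359213 0.03667701 0.12133672] [-3.13907216e+00  2.59952203e-03  8.33080529e-01]
```

View pics/w2c.png

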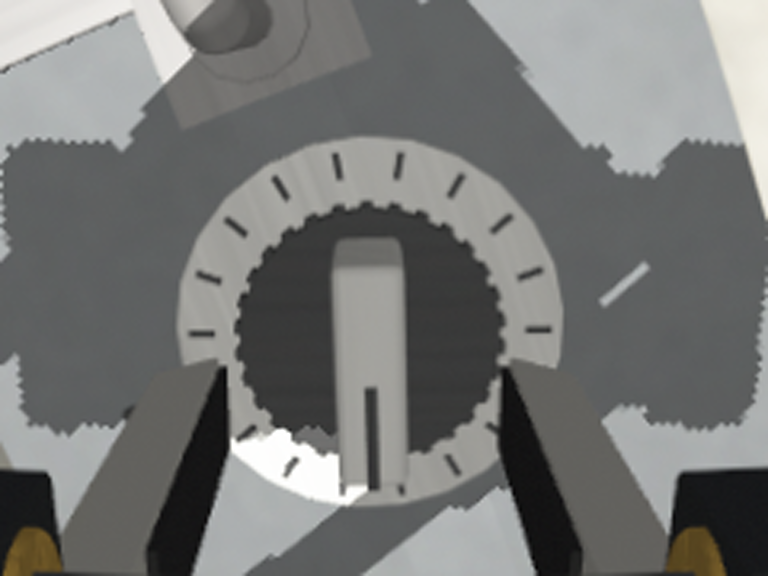

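The bar is upright in the crop between the fingers, at column 369 against a finger middle of 363 (about 1 mm off in +y), spanning rows 265 to 490, and well aligned.

```bash
python3 - <<'E'
from h import *
o=robot.get_obs(); Rt=R.from_euler("xyz",o["ee_rot"]).as_matrix()
for c,r,z in[(368,268,.0935),(372,490,.0935),(370,320,.061),(370,330,.066)]:
  p=at("wrist",160+c/3.2,120+r/3.2,z,o); print(p,Rt.T@(p-o["tool_pos"]))
E
```

```text
[0.56059994 0.05250292 0.0935    ] [0.02269695 0.0013774  0.0295373 ]
[0.5298809  0.01741265 0.0935    ] [-0.02393165  0.00224907  0.0295505 ]
[0.54766641 0.03738162 0.061     ] [0.00281719 0.00197568 0.06204294]
[0.547083   0.03678155 0.066     ] [0.00197932 0.00194797 0.05704318]
```

Emit:
servo_tool([
  [0.01,0.015,0.17,0,0,0,50],
  [0.01,0.015,0.34,0,0,0,50],
  [0.01,0.015,0.34,0,0,0,50],
  [0.01,0.015,0.34,0,0,0,8],
  [0.01,0.015,0.34,0,0,0,8],
  [0.01,0.015,0.34,0,0,0,8],
  [0.01,0.015,0.34,0,0,0,8],
  [0.01,0.015,0.34,0,0,0,8],
  [0.01,0.015,0.34,0,0,0,8],
])

```text
time: 4.52
tool_pos: [0.546, 0.0378, 0.0892]
ee_rot: [-3.14, -0.001, 0.834]
wrist_force: [-1.5, 2.3, 6.3]
width: 0.0138
finger_force: 30.4
```

Emit:
servo_tool([
  [0,0,0,0,0,0.05,8],
  [0,0,0,0,0,0.1,8],
  [0,0,0,0,0,0.15,8],
  [0,0,0,0,0,0.2,8],
  [0,0,0,0,0,0.25,8],
  [0,0,0,0,0,0.3,8],
  [0,0,0,0,0,0.35,8],
  [0,0,0,0,0,0.4,8],
  [0,0,0,0,0,0.45,8],
  [0,0,0,0,0,0.5,8],
  [0,0,0,0,0,0.5,8],
])

```text
time: 5.43
tool_pos: [0.5465, 0.0368, 0.0892]
ee_rot: [3.141, -0.0, 0.047]
wrist_force: [-1.5, -0.5, 3.3]
width: 0.0138
finger_force: 30.0
```

```bash
python3 - <<'E'
from h import *
o=robot.get_obs()
for k in("tool_pos","ee_rot","wrist_force","wrist_torque","joint_positions"): print(k,np.round(o[k],3))
E
```

```text
tool_pos [0.546 0.037 0.089]
ee_rot [ 3.141 -0.     0.047]
wrist_force [-1.451 -0.53   3.264]
wrist_torque [ 0.03   0.295 -0.055]
joint_positions [-0.036  0.146  1.574 -0.     1.421  1.487]
```

Emit:
servo_tool([
  [0,0,0,0,0,0.05,8],
  [0,0,0,0,0,0.1,8],
  [0,0,0,0,0,0.15,8],
  [0,0,0,0,0,0.19,8],
  [0,0,0,0,0,0.19,8],
  [0,0,0,0,0,0.19,8],
])

```text
time: 5.93
tool_pos: [0.5465, 0.0365, 0.0893]
ee_rot: [3.141, -0.001, -0.247]
wrist_force: [-2.3, -2.9, 4.4]
width: 0.0138
finger_force: 30.0
```

```bash
cat > t.py <<'E'
from h import *
o=robot.get_obs(); print(round(o["time"],2),np.round(o["ee_rot"][2],4),"tz",np.round(o["wrist_torque"],3),"j6",np.round(o["joint_torque"][5],3),np.round(o["wrist_force"],1))
E
python3 t.py
```

```text
5.93 -0.247 tz [-0.222  0.501 -0.036] j6 0.006 [-2.3 -2.9  4.4]
```

Emit:
servo_tool([
  [0,0,0,0,0,0.02,8],
  [0,0,0,0,0,0.02,8],
  [0,0,0,0,0,0.02,8],
])

```text
time: 6.18
tool_pos: [0.5464, 0.0364, 0.0893]
ee_rot: [3.141, -0.001, -0.279]
wrist_force: [-2.7, -1.5, 6.6]
width: 0.0138
finger_force: 30.0
```

```bash
python3 t.py
```

```text
6.18 -0.2786 tz [-0.198  0.468  0.015] j6 -0.02 [-2.7 -1.5  6.6]
```

Emit:
servo_tool([
  [0,0,0,0,0,0.02,8],
  [0,0,0,0,0,0.02,8],
  [0,0,0,0,0,0.02,8],
])

```text
time: 6.43
tool_pos: [0.5464, 0.0364, 0.0892]
ee_rot: [3.141, -0.001, -0.31]
wrist_force: [-3.9, -1.4, 5.1]
width: 0.0135
finger_force: 30.0
```

```bash
python3 t.py
```

```text
6.43 -0.3101 tz [-0.258  0.45  -0.055] j6 -0.032 [-3.9 -1.4  5.1]
```

Emit:
servo_tool([
  [0,0,0,0,0,0.02,8],
  [0,0,0,0,0,0.02,8],
  [0,0,0,0,0,0.02,8],
])

```text
time: 6.68
tool_pos: [0.5464, 0.0364, 0.0893]
ee_rot: [3.141, -0.001, -0.342]
wrist_force: [-2.2, -2.2, 5.6]
width: 0.0137
finger_force: 30.0
```

```bash
python3 t.py
```

```text
6.68 -0.3416 tz [-0.274  0.501 -0.059] j6 -0.046 [-2.2 -2.2  5.6]
```

Emit:
servo_tool([
  [0,0,0,0,0,0.02,8],
  [0,0,0,0,0,0.02,8],
  [0,0,0,0,0,0.02,8],
])

```text
time: 6.93
tool_pos: [0.5464, 0.0363, 0.0893]
ee_rot: [3.14, -0.001, -0.373]
wrist_force: [-2.9, -1.5, 5.9]
width: 0.0141
finger_force: 30.0
```

```bash
python3 t.py
```

```text
6.93 -0.3729 tz [-0.274  0.514 -0.038] j6 -0.005 [-2.9 -1.5  5.9]
```

Emit:
servo_tool([
  [0,0,0,0,0,0.02,8],
  [0,0,0,0,0,0.02,8],
  [0,0,0,0,0,0.02,8],
])

```text
time: 7.18
tool_pos: [0.5464, 0.0363, 0.0892]
ee_rot: [3.14, -0.001, -0.404]
wrist_force: [-2.7, -2.0, 4.6]
width: 0.0141
finger_force: 30.0
```

```bash
python3 t.py
```

```text
7.18 -0.404 tz [-0.284  0.42   0.039] j6 0.067 [-2.7 -2.   4.6]
```

Emit:
servo_tool([
  [0,0,0,0,0,0.02,8],
  [0,0,0,0,0,0.02,8],
  [0,0,0,0,0,0.02,8],
])

```text
time: 7.43
tool_pos: [0.5464, 0.0363, 0.0892]
ee_rot: [3.14, -0.001, -0.436]
wrist_force: [-3.0, -2.9, 4.6]
width: 0.0136
finger_force: 30.0
```

```bash
python3 t.py
```

```text
7.43 -0.4355 tz [-0.274  0.479  0.038] j6 0.055 [-3.  -2.9  4.6]
```

The click centre (torque sign change) sits at yaw ≈ -0.378, which matches the case yaw of -0.38 from the corners. I'm going back there, letting go and rising.

Emit:
servo_tool([
  [0,0,0,0,0,-0.037,8],
  [0,0,0,0,0,-0.037,8],
  [0,0,0,0,0,-0.037,8],
  [0,0,0,0,0,-0.037,50],
  [0,0,0,0,0,-0.037,50],
  [0,0,0,0,0,-0.037,50],
  [0,0,0,0,0,-0.037,50],
  [0,0,0,0,0,-0.037,50],
  [0,0,-0.3,0,0,-0.037,50],
  [0,0,-0.6,0,0,-0.037,50],
  [0,0,-0.8,0,0,-0.037,50],
  [0,0,-0.8,0,0,-0.037,50],
])

```text
time: 8.43
tool_pos: [0.5493, 0.037, 0.1742]
ee_rot: [-3.138, -0.01, -0.38]
wrist_force: [1.7, -0.6, 0.8]
width: 0.05
finger_force: 0.0
```

Emit:
servo_tool([
  [-0.6,0,0,0,0,0,60],
  [-0.6,0,0,0,0,0,60],
  [-0.6,0,0,0,0,0,60],
])

```text
time: 8.68
tool_pos: [0.4875, 0.0604, 0.1668]
ee_rot: [3.141, 0.004, -0.378]
wrist_force: [-0.5, 0.1, 0.7]
width: 0.06
finger_force: 0.0
```

```bash
python3 - <<'E'
from h import *
o=robot.get_obs(); im=snap("wrist","w3.png"); print(o["tool_pos"],o["ee_rot"])
for r in robot.find_in("dial_grip","wrist")[:1]+robot.find_in("shackle_bar","wrist")[:3]: print(np.round(r["extent"]),round(r["conf"],2),at("wrist",*r["extent"][:2],.117,o))
cv2.imwrite("pics/w3c.png",cv2.resize(im[0:240,120:400,::-1],None,fx=2.5,fy=2.5,interpolation=cv2.INTER_CUBIC))
E
```

```text
[0.48751556 0.06044364 0.16675502] [ 3.14071001  0.00397219 -0.3780666 ]
[275. 138.  74.  78.] 0.76 [0.54452878 0.03590087 0.117     ]
[149. 139. 101.  37.] 0.96 [0.57760774 0.11520013 0.117     ]
```

View pics/w3c.png

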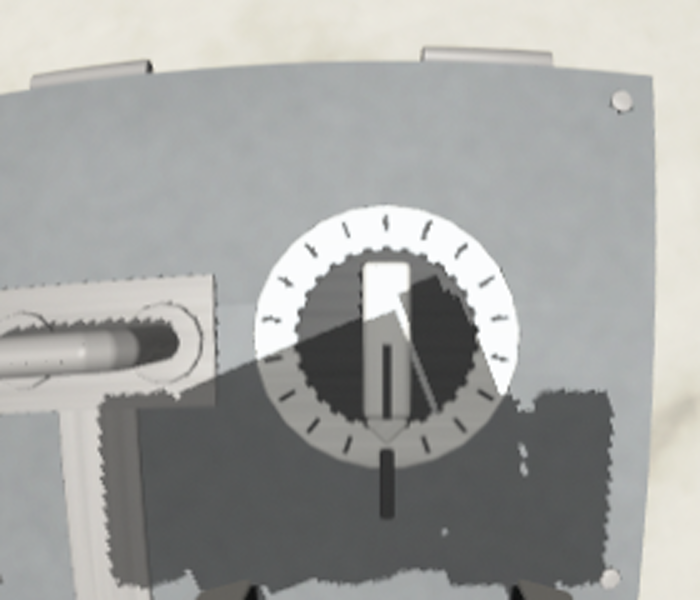

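The pointer nose at crop (387,435) lines up with the index bar at (387,485), so the dial is set. Next is the shackle, turning a quarter to pinch across the bar.

Emit:
servo_tool([
  [0.2,-0.3,0,0,0,-0.08,60],
  [0.4,-0.6,0,0,0,-0.16,60],
  [0.64,-0.99,0,0,0,-0.24,60],
  [0.64,-0.99,0,0,0,-0.32,60],
  [0.64,-0.99,0,0,0,-0.4,60],
  [0.64,-0.99,0,0,0,-0.48,60],
  [0.64,-0.99,0,0,0,-0.56,60],
  [0.64,-0.99,0,0,0,-0.64,60],
  [0.64,-0.99,0,0,0,-0.72,60],
  [0.64,-0.99,0,0,0,-0.8,60],
  [0.64,-0.99,0,0,0,-0.88,60],
  [0.64,-0.99,0,0,0,-0.95,60],
])

```text
time: 9.83
tool_pos: [0.588, 0.1268, 0.1676]
ee_rot: [3.142, 0.0, 1.118]
wrist_force: [0.1, 0.6, 0.9]
width: 0.0599
finger_force: 0.0
```

Emit:
servo_tool([
  [0,0,0,0,0,-0.05,60],
  [0,0,0,0,0,-0.05,60],
  [0,0,0,0,0,-0.05,60],
])

```text
time: 10.08
tool_pos: [0.5876, 0.1269, 0.1678]
ee_rot: [-3.141, 0.0, 1.188]
wrist_force: [-0.2, 0.3, -0.3]
width: 0.0599
finger_force: 0.0
```

```bash
python3 - <<'E'
from h import *
o=robot.get_obs(); im=snap("wrist","w4.png"); print(o["tool_pos"],o["ee_rot"])
for r in robot.find_in("shackle_bar","wrist")[:3]: print(np.round(r["extent"]),round(r["conf"],2),at("wrist",*r["extent"][:2],.117,o))
cv2.imwrite("pics/w4c.png",cv2.resize(im[100:320,140:420,::-1],None,fx=2.5,fy=2.5,interpolation=cv2.INTER_CUBIC))
E
```

```text
[0.58757022 0.12692251 0.16781429] [-3.14141184e+00  3.76191379e-04  1.18794944e+00]
[264. 216.  32. 110.] 0.95 [0.58525203 0.13732258 0.117     ]
[ 42. 106.  58.  78.] 0.63 [0.45540144 0.28413429 0.117     ]
```

View pics/w4c.png

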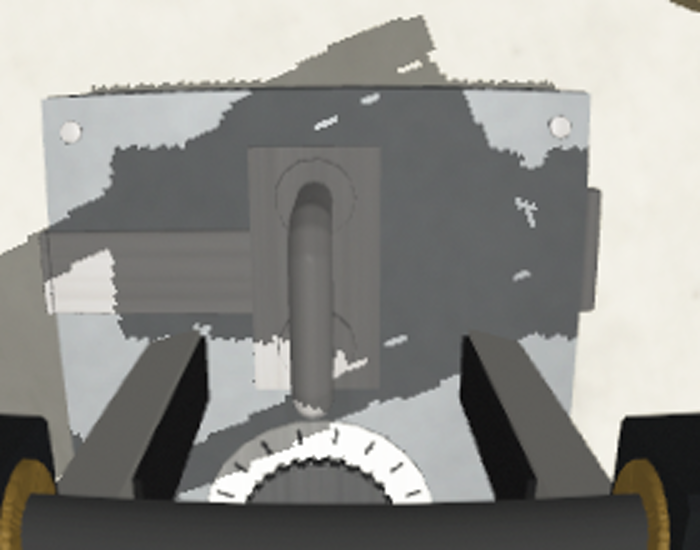

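The bar is at crop column 311, left of the finger middle at 334, spanning rows 185 to 415.

```bash
python3 - <<'E'
from h import *
o=robot.get_obs(); Rt=R.from_euler("xyz",o["ee_rot"]).as_matrix()
for c,r,z in[(311,190,.119),(311,415,.115),(311,320,.123)]:
  p=at("wrist",140+c/2.5,100+r/2.5,z,o); print(p,Rt.T@(p-o["tool_pos"]))
E
```

```text
[0.59570983 0.16330419 0.119     ] [ 0.03674373 -0.00565885  0.04903111]
[0.57039473 0.10200547 0.115     ] [-0.02957252 -0.00629211  0.05304872]
[0.58268038 0.13120805 0.123     ] [ 0.0021029  -0.00578205  0.04504027]
```

Emit:
servo_tool([
  [0.02,-0.055,0,0,0,0,60],
  [0.02,-0.055,0.25,0,0,0,60],
  [0.02,-0.055,0.51,0,0,0,60],
  [0.02,-0.055,0.51,0,0,0,60],
  [0.02,-0.055,0.51,0,0,0,5],
  [0.02,-0.055,0.51,0,0,0,5],
  [0.02,-0.055,0.51,0,0,0,5],
  [0.02,-0.055,0.51,0,0,0,5],
  [0.02,-0.055,0.51,0,0,0,5],
  [0.02,-0.055,0.51,0,0,0,5],
  [0.02,-0.055,0.51,0,0,0,5],
])

```text
time: 11.1
tool_pos: [0.5827, 0.1313, 0.1181]
ee_rot: [3.141, -0.0, 1.191]
wrist_force: [1.1, 0.7, 0.9]
width: 0.0168
finger_force: 0.0
```

```bash
python3 t.py
```

```text
11.1 1.1907 tz [-0.008 -0.085 -0.004] j6 0.001 [1.1 0.7 0.9]
```

Emit:
servo_tool([
  [0,0,-0.02,0,0,0,5],
  [0,0,-0.04,0,0,0,5],
  [0,0,-0.06,0,0,0,5],
  [0,0,-0.08,0,0,0,5],
  [0,0,-0.08,0,0,0,5],
])

```text
time: 11.52
tool_pos: [0.5826, 0.1313, 0.1258]
ee_rot: [3.141, -0.0, 1.191]
wrist_force: [0.8, -0.2, -1.5]
width: 0.011
finger_force: 30.0
```

```bash
python3 t.py
```

```text
11.52 1.1907 tz [-0.02  -0.098  0.025] j6 -0.001 [ 0.8 -0.2 -1.5]
```

Emit:
servo_tool([
  [0,0,-0.05,0,0,0,5],
  [0,0,-0.1,0,0,0,5],
  [0,0,-0.15,0,0,0,5],
  [0,0,-0.2,0,0,0,5],
  [0,0,-0.2,0,0,0,5],
])

```text
time: 11.93
tool_pos: [0.5832, 0.1314, 0.1474]
ee_rot: [3.139, -0.001, 1.191]
wrist_force: [0.5, -0.1, -2.7]
width: 0.0111
finger_force: 30.0
```

```bash
python3 - <<'E'
from h import *
im=snap("wrist","w5.png"); a=im[100:320,140:420,::-1]; b=robot.snapshot("scene")[150:260,200:310,::-1]
f=lambda i:cv2.resize(i,(int(i.shape[1]*330/i.shape[0]),330),interpolation=cv2.INTER_CUBIC)
cv2.imwrite("pics/w5c.png",np.hstack([f(a),f(b)]))
E
python3 t.py
```

```text
12.03 1.1908 tz [-0.017 -0.097  0.011] j6 0.0 [-0.3  0.6 -0.9]
```

View pics/w5c.png

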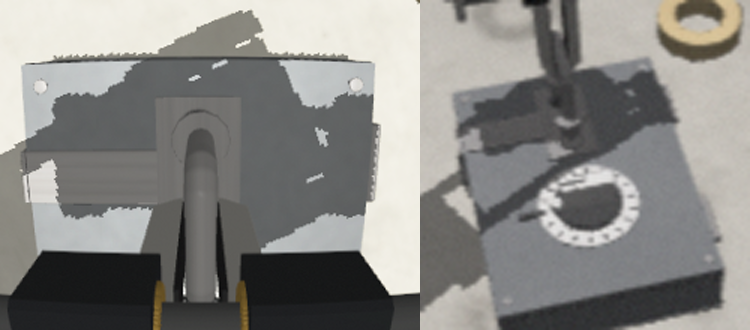

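The shackle is held in the jaws (left half) and rising with about 2 N, its own weight; the dial still points at the index in the scene crop. I'm lifting on to about 0.30 m.

Emit:
servo_tool([
  [0,0,-0.1,0,0,0,5],
  [0,0,-0.2,0,0,0,5],
  [0,0,-0.3,0,0,0,5],
  [0,0,-0.4,0,0,0,5],
  [0,0,-0.5,0,0,0,5],
  [0,0,-0.6,0,0,0,5],
  [0,0,-0.7,0,0,0,5],
  [0,0,-0.78,0,0,0,5],
])

```text
time: 12.7
tool_pos: [0.5827, 0.1313, 0.2252]
ee_rot: [3.14, -0.001, 1.191]
wrist_force: [0.7, 0.4, -2.5]
width: 0.0109
finger_force: 30.0
```

Emit:
servo_tool([
  [0,0,-0.1,0,0,0,5],
  [0,0,-0.2,0,0,0,5],
  [0,0,-0.3,0,0,0,5],
  [0,0,-0.4,0,0,0,5],
  [0,0,-0.5,0,0,0,5],
  [0,0,-0.6,0,0,0,5],
  [0,0,-0.7,0,0,0,5],
  [0,0,-0.78,0,0,0,5],
  [0,0,-0.78,0,0,0,5],
  [0,0,-0.78,0,0,0,5],
  [0,0,-0.78,0,0,0,5],
  [0,0,-0.78,0,0,0,5],
])

```text
time: 13.7
tool_pos: [0.5821, 0.1313, 0.3004]
ee_rot: [-3.14, 0.001, 1.191]
wrist_force: [-0.4, 0.1, -1.7]
width: 0.0112
finger_force: 30.0
```

```bash
python3 - <<'E'
from h import *
o=robot.get_obs(); snap("scene","s9.png");snap("wrist","w9.png")
for c,t,z in[("scene","shackle_bar",.3),("scene","shackle_foot",.204),("scene","dial_grip",.085),("wrist","dial_grip",.085),("wrist","shackle_bar",.3)]:
  for r in robot.find_in(t,c)[:2]: print(c,t,round(r["conf"],2),np.round(r["extent"]),np.round(at(c,*r["extent"][:2],z),3))
P=np.array([o["tool_pos"]])
print(o["tool_pos"],o["ee_rot"],np.abs(o["qvel"]).max(),o["width"],o["finger_force"],o["wrist_force"],o["wrist_torque"],proj("scene",P),proj("scene",P-[0,0,.1]))
# dial alignment in wrist image: dark index and pointer line direction vs wrist
n=o["tool_pos"]
E
```

```text
scene shackle_bar 0.8 [244. 138.  16.  41.] [0.551 0.07  0.3  ]
scene shackle_bar 0.67 [151. 187.  32.  28.] [0.33  0.053 0.3  ]
scene shackle_foot 0.91 [244. 135.  15.  54.] [0.611 0.178 0.204]
scene shackle_foot 0.88 [151. 192.  30.  26.] [0.341 0.137 0.204]
scene dial_grip 0.19 [243. 136.  17.  52.] [0.677 0.3   0.085]
wrist shackle_bar 0.7 [273. 239.  36. 134.] [0.586 0.14  0.3  ]
wrist shackle_bar 0.6 [ 97. 109.  51.  59.] [0.523 0.245 0.3  ]
[0.58214204 0.13125021 0.30042174] [-3.14004371e+00  1.01882170e-03  1.19072838e+00] 0.001928324528082168 0.011243819559204695 29.99768614768982 [-0.35845603  0.12332302 -1.67903673] [ 0.0039239  -0.04306806  0.00800958] [[241.15362651 117.73159172]] [[244.29849866 150.89613782]]
```

```bash
python3 -c "
from bench import robot
print(robot.close_job())"
```

```text
the job is handed in; nothing more can be done
None
```

I turned the dial to the index and pulled the shackle out of the case. I handed the job in with the gripper still holding the shackle, at rest, legs down and its bar about 0.30 m above the bench; the result of the judging was not reported back.

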